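# Mark the vise height with a clamp, then draw the stem up

### The arm

A 7-joint arm with a two-finger parallel gripper is mounted at the origin on the work surface. World frame = base frame: x ahead of the robot, y to its left, z up, the work surface at z = 0. Lengths are in m, angles in rad, forces in N, time in s.
With the tool pointing down it reaches from about 0.425 to 0.825 m from the base axis. Payload 3.6 kg.
Tool frame: the origin (TCP) lies at the very end of the fingers, on their centre line; the grasp point (between the pads) lies behind it (robot.hold_point_z is the z of the grasp point in the tool frame, in m); z points along the fingers, y is the line along which they close (so a half turn about z gives the same grasp; the last joint's range is limited). The gripper opens to 85 mm and grips with 20 to 120 N. Pads are 22 mm wide; open, the fingers measure 114 mm over their backs; the gripper's body (76 mm by 85 mm) begins 54 mm behind the grasp point. The pads swing forward as they close: fully open they stand 13 mm farther back than shut.
Start: joints at [-0.026, 0.615, -0.013, 1.423, 0.008, 1.103, -0.04], TCP at [0.65, 0, 0.231] pointing down, gripper open.
Joint ranges: [-3.12, 3.12], [-0.3, 2.06], [-1.34, 1.32], [0.26, 2.42], [-1.36, 4.5], [0.01, 1.98], [-2.84, 2.84]. Speed limits (rad/s): [2.79, 2.79, 3.14, 3.14, 3.14, 3.14, 3.14].

### API

Orientations are given as a unit quaternion [w, x, y, z].
In Python, from cell import sense, eyes, robot gives the robot as it stands.
- The arm moves only by the tool step_arm, never from a script. Its argument "deltas" is one flat list of numbers, 7 for each row, row after row: the shift along the tool's x, y, z in m, then the turn, a rotation vector about the tool's x, y, z in rad, then the opening in per cent of the stroke, from 0 (shut) to 100 (fully open). In form: [tx, ty, tz, ax, ay, az, claw, tx, ty, tz, ax, ay, az, claw, ...]. A call has 1 to 20 rows; each row shifts and turns the commanded pose from where the row before left it, along the tool's axes as they then stand; what a row does not reach is not made up. A row lasts 1/8 s, in which the tool goes at most 62.5 mm and 10.7 degrees, less where a joint would pass 70% of its speed; a pose out of reach is approached as far as the arm can. A call with a gripper value outside its range is refused whole. The fingers move at their own pace and stop on an object; "grip_force" is the grip in N (left out, the last holds). Time passes only in rows, so rows that do not move let the fingers close. It gives the time, the measured TCP pose, the force, the opening and the grip force at its end, in the units of the state.
- sense(): the state, without advancing time (a new reading comes with each control period).
- eyes.grab_frame(name): name is "scene" or "side" or "wrist"; returns the picture (480x640x3 uint8, red, green, blue); there is no depth.
- eyes.get_calibration(name): a dict with "fx", "fy", "cx", "cy" (pixels), "dist" ([k1, k2, p1, p2, k3] as OpenCV has them; the pictures are not rectified), "rvec" (rotation vector, rad) and "tvec" (3), from world to camera coordinates, as OpenCV has them. Camera axes: x right, y down, z forward; pixel columns grow to the right and rows downward; lengths in m; the calibration is good to about 2 mm. A picture is of the moment at which its call begins: read the wrist's pose just before it. get_calibration takes no time and is no camera call; for the wrist camera it gives the pose at the moment of the call.
- robot.hand_in(): hands the job in; it is judged then, once.
Trained networks look in the newest picture that a camera, given by its name, has taken for a name from the list of things; names that differ only in an ending like _2 or _b are one class to them, and where a whole thing is asked for, a point or a joint stands for the part that bears it (a point fixed in the world has none). Each returns a list of dicts, best first, with "p" (0 to 1); they miss things now and then, are a little off and sometimes report something else, mostly with a low value. They report only what shows in the picture. A call takes as long as a camera call. They do not tell look-alikes from the thing itself.
- eyes.cut_out(camera, query): "mask" (480x640 bool, what is visible of it).
- eyes.landmark_of(camera, query): "at" ([x, y, z] in m, in the coordinates of the camera as it stood for that picture, good to about 4 mm: a listed point, or the origin of a listed thing).
The state is a dict: "time": time; "q": joint angles; "joint_vel": joint speeds; "tau": joint torques, N m; "eef_pos": TCP position; "tcp_rot": TCP orientation; "force": force on the tool from outside, world axes, zero at the start; "ft_torque": the same for the moment, N m; "finger_gap": finger opening in m; "finger_force": force on a finger pad.
Only numpy, scipy, OpenCV 4.12 (cv2) and the standard library are available. Lean on these libraries where they do the work, as an engineer would, in place of code of your own. Each camera call takes 0.05 s, during which the arm holds its last target. There are 200 camera calls.

### The job

Mark the present height of the fly-tying vise: clip the orange spring clamp round the bare steel stem, level and directly on top of the brass collar, and let go of it. Then take the vise by its black head and draw the stem straight up, without jamming or shifting the pedestal, until the stem has risen 30 mm with the clamp still on it. Finish while holding the head still at that height; leave the other things on the bench alone.

Things in the scene. Friction and masses are not known exactly. Their poses are not given: they have to be found in the camera images.
- collar_top (a point): Centre of the mouth of the brass collar (round, 38 mm across, 58 mm tall) standing in the middle of the pedestal, 72 mm above the bench. The bore below is 58 mm deep and 13.4 mm wide, its floor is the pedestal plate's top. z is the bore's axis, up.
- pedestal: Loose, heavy pedestal on the bench: dark steel plate 120 x 100 x 14 mm with the collar, 2.4 kg. Origin under the middle of the plate; x along the 120 mm side, z up.
- head (a point): Centre of the vise's black head block, 30 (x) x 18 (y) x 27 (z) mm, on top of the stem; at the start 60 mm above the collar's mouth. x points along the steel cone of the vise's jaws, which reaches 60 mm out and 15 mm up from this point; a brass knob 18 mm across reaches 24 mm out on the other side. z is the stem's axis, up.
- stem_foot (a point): Centre of the lower end of the round steel stem (12 mm diameter, 0.3 kg with the head, loose in the bore and free to turn), 118 mm below the head's centre. It stands on the bore's floor at the start, 14 mm above the bench. About 46 mm of bare stem shows between collar and head. z up along the stem.
- jaw_left (a point): Orange spring clamp, loose, flat on the bench, 50 g, 124 mm long, 20 mm high: two levers on an upright pin. This point is the middle of the left jaw's gripping face, 10 mm above the clamp's underside, 40 mm from the pin; the jaws end 11 mm beyond it. The post is to sit midway between jaw_left and jaw_right.
- jaw_right (a point): The same on the right jaw.
- handle_left (a point): Outer face of the clamp's left handle, half-way up, 45 mm from the pin; the handle ends 72 mm from it. Squeezing the handles opens the jaws: at rest the faces are 48 mm apart; fully squeezed (14 N) they stop flat, parallel and 26 mm apart, along the clamp's midline, and the middle of the handles is 85 mm from the middle of the jaws.
- handle_right (a point): The same on the right handle.
- clamp_arm (a joint): Opening angle of the clamp between its levers: 0 rad jaws shut (at rest), 0.15 gripping the 12 mm stem, 0.5 fully squeezed, when the jaw tips stand about 25 mm apart. A spring shuts it; it grips the stem with about 11 N.
- spool_red: Bystander, to be left alone: thread spool, white with red thread, 28 mm wide, 30 mm tall; origin under its centre
- spool_green: Bystander, to be left alone: thread spool, white with green thread, 28 mm wide, 30 mm tall; origin under its centre
- cement: Bystander, to be left alone: amber bottle of head cement, 32 mm wide, 62 mm tall; origin under its centre
- driver: Bystander, to be left alone: screwdriver with blue handle, 170 mm long, lying along its x axis
- stacker: Bystander, to be left alone: brass hair stacker, 32 mm wide, 60 mm tall; origin under its centre
- bead_cup: Bystander, to be left alone: small white bead bowl, 56 mm wide, 35 mm tall; origin under its centre
Not all that is in view belongs to the job. What is meant by the pedestal is not purple or red, and is the larger of those in its own colour.

How it is judged:
By the outcome, as a careful person would: the job done as asked, in the order asked, and still so for the second after the job is handed in, while the arm keeps its last pose, push and grip.
It also fails if it takes over 58 s, if anything falls off the work surface, if the arm or the gripper's body presses on something with over 40 N, if the wrist force passes 120 N, or if a joint passes its speed limit or range.

## Working session

There is one attempt and no reset: what is moved stays moved. The work goes in short steps, Python scripts to look and compute and a tool call to move; the robot and the scene stay as the last step left them, time stands still between calls to the robot, and variables do not carry over. Pictures are saved under pics/ and viewed, at most 10 in all, crops included, and the job is handed in when it is done.

Besides the shell and the picture viewer there is one more tool, called after "Request:" by a JSON object that holds its "fn" and its "kwargs", one argument or row to a line. step_arm: Moves the arm, as the interface text tells. Its arguments: {"type":"object","properties":{"deltas":{"type":"array","items":{"type":"number"}},"grip_force":{"type":"number"}},"required":["deltas"]}

```bash
mkdir -p pics; ls
cat > h.py <<'E'
import numpy as np, cv2
from cell import sense, eyes, robot
from scipy.spatial.transform import Rotation as R
def snap(n,f=None):
    im=eyes.grab_frame(n)
    if f: cv2.imwrite('pics/'+f,im[:,:,::-1])
    return im
def cal(n):
    c=eyes.get_calibration(n)
    K=np.array([[c['fx'],0,c['cx']],[0,c['fy'],c['cy']],[0,0,1.]])
    return K,np.array(c['dist']),cv2.Rodrigues(np.array(c['rvec'],float))[0],np.array(c['tvec'],float)
def w(n,at):
    K,d,Rm,t=cal(n); return Rm.T@(np.array(at)-t)
def px(n,p):
    K,d,Rm,t=cal(n); return cv2.projectPoints(np.array([p],float),cv2.Rodrigues(Rm)[0],t,K,d)[0].ravel()
def ray(n,u,z):
    K,d,Rm,t=cal(n); a=cv2.undistortPoints(np.array([[u]],float),K,d).ravel()
    o=-Rm.T@t; v=Rm.T@np.array([a[0],a[1],1]); return o+v*(z-o[2])/v[2]
E
python3 - <<'E'
from h import *
print(robot.hold_point_z, {k:np.round(v,3) for k,v in sense().items()})
ims=[snap('scene','a.png'),snap('side','b.png')]
for n in('scene','side'):
    for q in 'collar_top pedestal head stem_foot jaw_left jaw_right handle_left handle_right spool_red spool_green cement driver stacker bead_cup'.split():
        print(n,q,[(round(r['p'],2),w(n,r['at']).round(3).tolist(),px(n,w(n,r['at'])).round().tolist()) for r in eyes.landmark_of(n,q)[:4]])
E
```

```text
pics
-0.0187 {'time': np.float64(0.0), 'q': array([-0.026,  0.616, -0.013,  1.425,  0.008,  1.103, -0.04 ]), 'joint_vel': array([ 0.001, -0.001, -0.002, -0.001, -0.001,  0.   , -0.001]), 'tau': array([ 0.0000e+00, -4.6922e+01,  2.6000e-01, -1.7104e+01,  1.0000e-02,
        1.0000e-02,  0.0000e+00]), 'eef_pos': array([0.649, 0.   , 0.23 ]), 'tcp_rot': array([-0.001,  0.707,  0.707, -0.001]), 'force': array([ 0.533, -0.035, -0.412]), 'ft_torque': array([ 0.008,  0.043, -0.023]), 'finger_force': np.float64(0.0), 'finger_gap': np.float64(0.085)}
scene collar_top [(0.96, [0.56, -0.215, 0.069], [235.0, 270.0]), (0.9, [0.51, -0.063, 0.056], [299.0, 252.0]), (0.69, [0.728, -0.203, 0.053], [245.0, 334.0])]
scene pedestal [(0.81, [0.501, -0.062, 0.0], [300.0, 265.0]), (0.79, [0.725, -0.198, 0.0], [249.0, 347.0]), (0.63, [0.347, -0.34, 0.002], [187.0, 232.0]), (0.62, [0.56, -0.211, -0.002], [240.0, 290.0])]
scene head [(0.48, [0.565, -0.215, 0.134], [233.0, 252.0])]
scene stem_foot []
scene jaw_left [(0.8, [0.636, 0.163, 0.01], [402.0, 294.0])]
scene jaw_right [(0.66, [0.637, 0.158, 0.012], [40
[... 988 characters left out ...]
ead [(0.77, [0.567, -0.219, 0.133], [338.0, 170.0])]
side stem_foot []
side jaw_left []
side jaw_right [(0.88, [0.639, 0.156, 0.008], [246.0, 320.0])]
side handle_left [(0.83, [0.556, 0.184, 0.013], [281.0, 340.0])]
side handle_right [(0.64, [0.551, 0.137, 0.015], [292.0, 321.0])]
side spool_red [(0.62, [0.723, 0.016, 0.003], [237.0, 263.0]), (0.48, [0.634, 0.162, 0.009], [247.0, 322.0])]
side spool_green [(0.68, [0.402, -0.0, 0.002], [382.0, 294.0])]
side cement [(0.71, [0.705, -0.318, -0.002], [296.0, 183.0])]
side driver [(0.73, [0.529, -0.438, 0.002], [371.0, 171.0])]
side stacker [(0.91, [0.696, 0.304, 0.0], [182.0, 377.0])]
side bead_cup [(0.66, [0.543, 0.418, -0.002], [233.0, 467.0])]
```

View pics/a.png

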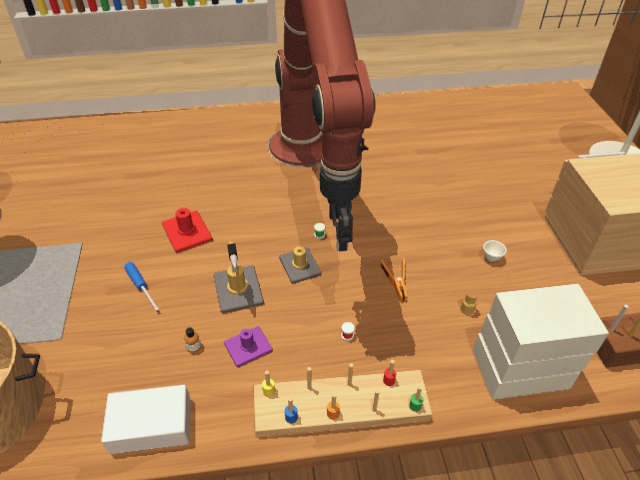

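View pics/b.png

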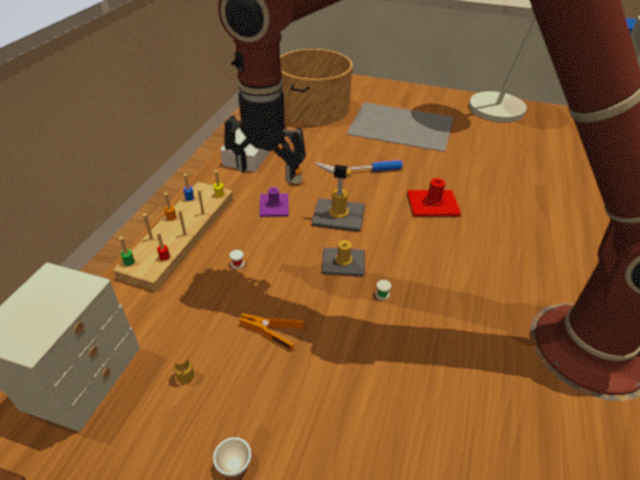

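The dark-grey pedestals are at scene px (238,288), the larger one carrying the vise, and (300,262), the smaller one. The purple one is at (248,345) and the red one at (187,230). The one at (238,288) fits, because it's dark, the larger of its colour, and holds the black-headed stem. The clamp lies at (400,280) with its jaws pointing away from the base. I'll confirm both in an enlarged crop.

Run:
```python
from h import *
a=cv2.imread('pics/a.png');b=cv2.imread('pics/b.png')
f=lambda i,x,y:cv2.resize(i[y:y+75,x:x+100],(400,300),interpolation=cv2.INTER_CUBIC)
cv2.imwrite('pics/c.png',np.vstack([np.hstack([f(a,200,230),f(b,290,155)]),np.hstack([f(a,350,245),f(b,225,295)])]))
for n,q in(('scene','jaw_left'),('side','jaw_left'),('scene','head')):
    for r in eyes.cut_out(n,q)[:2]:
        m=r['mask']; ys,xs=np.nonzero(m)
        if q!='head':
            P=np.array([ray(n,(x,y),.01)[:2] for x,y in zip(xs,ys)]); c=P.mean(0); u,s,v=np.linalg.svd(P-c,full_matrices=False)
            print(n,r['p'],len(xs),c.round(4),v[0].round(3))
            pr=(P-c)@v[0]; print(pr.min(),pr.max())
        else: print(n,r['p'],xs.min(),xs.max(),ys.min(),ys.max())
```

```text
scene 0.66 416 [0.5911 0.1596] [0.997 0.083]
-0.06665927174732504 0.0626255712759897
scene 0.3 1820 [ 0.5654 -0.216 ] [0.993 0.114]
-0.07526998386210475 0.0631345457280958
side 0.57 844 [0.5868 0.1574] [-0.998 -0.065]
-0.06383375419060092 0.05873090668325478
side 0.32 237 [ 0.4034 -0.0066] [-0.113  0.994]
-0.02806891812001733 0.027365062707320198
scene 0.63 213 263 264 312
scene 0.55 341 353 323 340
```

View pics/c.png

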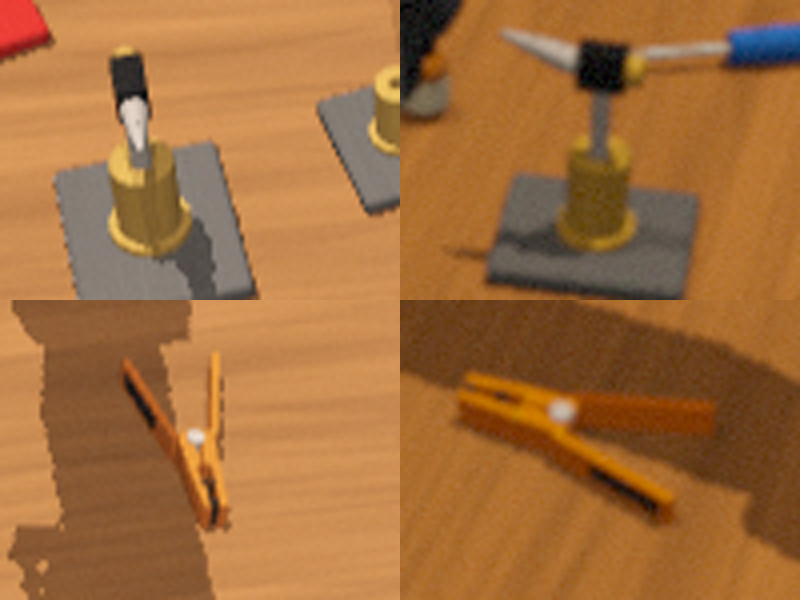

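The crop confirms the target: large dark plate, brass collar, and the vise with its cone towards +x and its knob towards the base. The clamp's jaws point to about +x. I'm moving over the handles with the fingers turned to close along y.

Request:
{"fn": "step_arm", "kwargs": {
  "deltas": [0.04, -0.023, 0.008, 0, 0, 0, 100, 0.04, -0.023, 0.007, 0, 0, 0, 100, 0.04, -0.023, 0.008, 0, 0, 0, 100, 0.038, -0.024, 0.007, 0, 0, 0, 100, 0, 0, 0, 0, 0, 0.1745, 100, 0, 0, 0, 0, 0, 0.1745, 100, 0, 0, 0, 0, 0, 0.1745, 100, 0, 0, 0, 0, 0, 0.1745, 100, 0, 0, 0, 0, 0, 0.1745, 100, 0, 0, 0, 0, 0, 0.1745, 100, 0, 0, 0, 0, 0, 0.1745, 100, 0, 0, 0, 0, 0, 0.1745, 100, 0, 0, 0, 0, 0, 0.1745, 100, 0, 0, 0, 0, 0, 0, 100, 0, 0, 0, 0, 0, 0, 100]
}}

```text
time: 3.52
eef_pos: [0.557, 0.1582, 0.2013]
tcp_rot: [-0.0, 1.0, 0.002, -0.0]
force: [-0.0, 0.4, -0.4]
finger_gap: 0.0854
finger_force: 0.0
```

```bash
cat > m.py <<'E'
from h import *
def st():
    s=sense(); r=R.from_quat(np.roll(s['tcp_rot'],-1)).as_matrix()
    print('t',round(s['time'],2),'pos',s['eef_pos'].round(4),'x',r[:,0].round(3),'y',r[:,1].round(3),'F',s['force'].round(1),'gap',round(s['finger_gap'],4),'q7',s['q'][6].round(2)); return s,r
def lm(n,qs,k=2):
    for q in qs: print(n,q,[(round(r['p'],2),w(n,r['at']).round(4).tolist(),px(n,w(n,r['at'])).round().tolist()) for r in eyes.landmark_of(n,q)[:k]])
E
python3 - <<'E'
from m import *
st(); snap('wrist','d.png'); lm('wrist','jaw_left jaw_right handle_left handle_right'.split())
E
```

```text
t 3.52 pos [0.557  0.1582 0.2013] x [ 1.     0.003 -0.   ] y [ 0.003 -1.    -0.   ] F [-0.   0.4 -0.4] gap 0.0854 q7 -1.63
wrist jaw_left [(0.84, [0.6376, 0.1623, 0.0075], [317.0, 108.0])]
wrist jaw_right [(0.97, [0.633, 0.1534, 0.0133], [328.0, 114.0])]
wrist handle_left [(0.97, [0.5552, 0.1853, 0.0083], [291.0, 208.0])]
wrist handle_right [(0.97, [0.5558, 0.1364, 0.013], [348.0, 209.0])]
```

View pics/d.png

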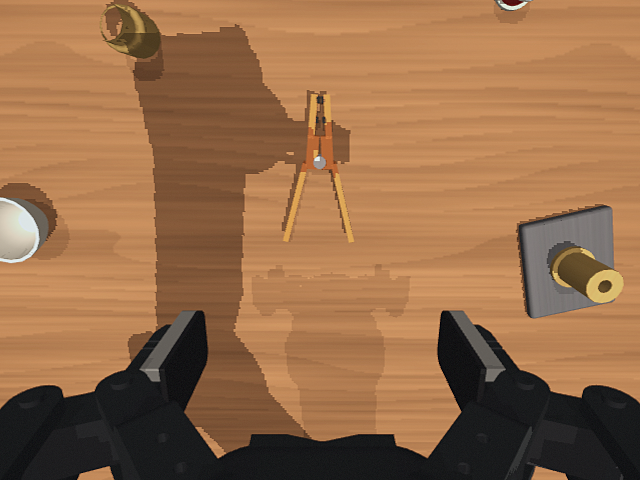

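The wrist picture shows the clamp with its midline almost exactly along +x: jaw tips (320,95), pin (319,161), handle ends (286,241) and (352,241). It's clear of other things. I'll compute the positions.

Run:
```python
from m import *
for u,z in(((320,95),.02),((319,161),.022),((286,241),.02),((352,241),.02)): print(u,ray('wrist',u,z).round(4))
```

```text
(320, 95) [0.647 0.16  0.02 ]
(319, 161) [0.5971 0.1608 0.022 ]
(286, 241) [0.529  0.1892 0.02  ]
(352, 241) [0.5291 0.1325 0.02  ]
```

Request:
{"fn": "step_arm", "kwargs": {
  "deltas": [-0.005, -0.0023, 0.045, 0, 0, 0, 100, 0, 0, 0.045, 0, 0, 0, 100, 0, 0, 0.045, 0, 0, 0, 100, 0, 0, 0.04, 0, 0, 0, 100, 0, 0, 0.016, 0, 0, 0, 100, 0, 0, 0.006, 0, 0, 0, 100, 0, 0, 0, 0, 0, 0, 100, 0, 0, 0, 0, 0, 0, 100],
  "grip_force": 40
}}

```text
time: 4.78
eef_pos: [0.5531, 0.1606, 0.0058]
tcp_rot: [-0.0, 1.0, 0.0, 0.001]
force: [-0.5, -0.2, 0.1]
finger_gap: 0.0857
finger_force: 0.0
```

Request:
{"fn": "step_arm", "kwargs": {
  "deltas": [-0.001, 0, 0.003, 0, 0, 0, 100, 0, 0, 0, 0, 0, 0, 45, 0, 0, 0, 0, 0, 0, 0, 0, 0, 0, 0, 0, 0, 0, 0, 0, 0, 0, 0, 0, 0, 0, 0, 0, 0, 0, 0, 0, 0, 0, 0, 0, 0, 0, 0, 0, 0, 0, 0, 0, 0, 0],
  "grip_force": 40
}}

```text
time: 5.78
eef_pos: [0.5521, 0.1606, 0.0032]
tcp_rot: [-0.001, 1.0, 0.0, 0.001]
force: [-1.5, -0.1, 10.1]
finger_gap: 0.0247
finger_force: 40.1
```

Run:
```python
from m import *
st(); snap('wrist','e.png'); lm('wrist','jaw_left jaw_right handle_left handle_right'.split(),1)
```

```text
t 5.78 pos [0.5521 0.1606 0.0032] x [1.    0.    0.003] y [ 0.    -1.    -0.001] F [-1.5 -0.1 10.1] gap 0.0247 q7 -1.52
wrist jaw_left [(0.82, [0.6402, 0.1715, 0.0131], [288.0, 71.0])]
wrist jaw_right [(0.7, [0.6361, 0.1461, 0.0133], [369.0, 86.0])]
wrist handle_left [(0.8, [0.5561, 0.1724, 0.0071], [292.0, 307.0])]
wrist handle_right [(0.95, [0.5565, 0.1506, 0.0142], [350.0, 314.0])]
```

View pics/e.png

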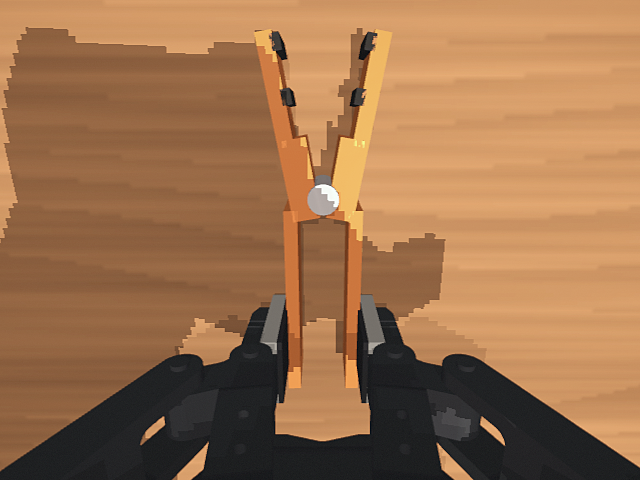

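The clamp is gripped square and fully squeezed, with its pin at (323,199) and jaw tips at (262,33) and (383,33), so the jaws are wide open. I'm lifting it and carrying it to the base side of the vise, above head height.

Request:
{"fn": "step_arm", "kwargs": {
  "deltas": [0, 0, -0.015, 0, 0, 0, 0, 0, 0, -0.035, 0, 0, 0, 0, 0, 0, -0.05, 0, 0, 0, 0, 0, 0, -0.05, 0, 0, 0, 0, 0, 0, -0.047, 0, 0, 0, 0, -0.007, 0.02, 0, 0, 0, 0, 0, -0.012, 0.037, 0, 0, 0, 0, 0, -0.013, 0.04, 0, 0, 0, 0, 0, -0.013, 0.04, 0, 0, 0, 0, 0, -0.013, 0.04, 0, 0, 0, 0, 0, -0.013, 0.04, 0, 0, 0, 0, 0, -0.013, 0.04, 0, 0, 0, 0, 0, -0.013, 0.04, 0, 0, 0, 0, 0, -0.012, 0.037, 0, 0, 0, 0, 0, -0.011, 0.028, 0, 0, 0, 0, 0, -0.007, 0.015, 0, 0, 0, 0, 0, 0, 0, 0, 0, 0, 0, 0, 0, 0, 0, 0, 0, 0, 0]
}}

```text
time: 8.28
eef_pos: [0.4245, -0.2151, 0.198]
tcp_rot: [-0.001, 1.0, 0.001, -0.0]
force: [0.4, 0.2, 0.1]
finger_gap: 0.0244
finger_force: 39.4
```

Run:
```python
from m import *
st(); snap('wrist','f.png'); lm('wrist','jaw_left jaw_right handle_left handle_right head collar_top pedestal'.split(),1)
snap('scene');snap('side')
for i in range(2):
  lm('scene',['head','collar_top'],1);lm('side',['head','collar_top'],1)
```

```text
t 8.28 pos [ 0.4245 -0.2151  0.198 ] x [ 1.     0.003 -0.   ] y [ 0.003 -1.    -0.001] F [0.4 0.2 0.1] gap 0.0244 q7 -0.88
wrist jaw_left [(0.69, [0.5118, -0.2035, 0.2067], [287.0, 75.0])]
wrist jaw_right [(0.84, [0.5057, -0.2321, 0.2083], [377.0, 96.0])]
wrist handle_left [(0.83, [0.4279, -0.2039, 0.2035], [293.0, 310.0])]
wrist handle_right [(0.87, [0.4267, -0.2255, 0.2086], [349.0, 319.0])]
wrist head []
wrist collar_top [(0.96, [0.3474, -0.3449, 0.0761], [493.0, 327.0])]
wrist pedestal [(0.75, [0.559, -0.2164, 0.001], [323.0, 35.0])]
scene head [(0.75, [0.5603, -0.213, 0.1361], [233.0, 249.0])]
scene collar_top [(0.81, [0.7249, -0.2031, 0.0501], [245.0, 333.0])]
side head [(0.86, [0.5618, -0.2188, 0.1354], [340.0, 170.0])]
side collar_top [(0.94, [0.7241, -0.201, 0.0514], [273.0, 190.0])]
scene head [(0.75, [0.5603, -0.213, 0.1361], [233.0, 249.0])]
scene collar_top [(0.81, [0.7249, -0.2031, 0.0501], [245.0, 333.0])]
side head [(0.86, [0.5618, -0.2188, 0.1354], [340.0, 170.0])]
side collar_top [(0.94, [0.7241, -0.201, 0.0514], [273.0, 190.0])]
```

View pics/f.png

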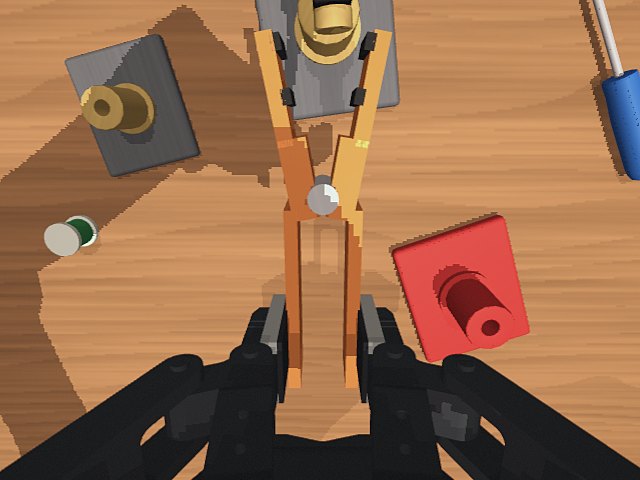

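Run:
```python
from m import *
from scipy.optimize import least_squares
def brass(im):
    h=cv2.cvtColor(im,cv2.COLOR_BGR2HSV); return (h[...,0]>19)&(h[...,0]<32)&(h[...,1]>140)&(h[...,2]>60)
obs=[]
for n,f,x0,x1,y0,y1 in(('scene','a.png',222,250,262,287),('side','b.png',328,352,192,213)):
    m=brass(cv2.imread('pics/'+f))[y0:y1,x0:x1]
    for r in range(y1-y0):
        c=np.nonzero(m[r])[0]
        if len(c)>8: obs.append((n,y0+r,x0+(c.min()+c.max())/2,len(c)))
print(obs)
def res(p):
    o=[]
    for n,r,c,_ in obs:
        zs=np.linspace(.01,.09,17); q=np.array([px(n,(p[0],p[1],z)) for z in zs])
        o.append(np.interp(-r,-q[:,1],q[:,0])-c)
    return np.array(o)
s=least_squares(res,[.563,-.216],loss='soft_l1',diff_step=1e-4); print(s.x,res(s.x).round(1))
d=cv2.imread('pics/f.png'); m=brass(d)[:70,280:380]
for r in range(0,70,5):
    c=np.nonzero(m[r])[0]
    if len(c): print(r,280+c.min(),280+c.max())
print('pin',ray('wrist',(323,199),.217),'tip',ray('wrist',(322.5,33),.215), [ray('wrist',(u,33),.215)[:2] for u in(256,391)])
for p in((.563,-.216,.02),(.563,-.216,.072),(.563,-.216,.132)): print(px('wrist',p))
```

```text
[]
[ 0.563 -0.216] []
10 351 351
15 350 350
25 319 356
30 349 349
35 352 352
40 297 297
pin [ 0.47359724 -0.21670994  0.217     ] tip [ 0.52175869 -0.21647195  0.215     ] [array([ 0.52173125, -0.19730828]), array([ 0.52178478, -0.23621177])]
[321.71586699  23.03085552]
[321.62620773   3.84312774]
[321.46177346 -31.34806033]
```

Run:
```python
from m import *
from scipy.optimize import least_squares
I={k:cv2.cvtColor(cv2.imread('pics/'+k+'.png'),cv2.COLOR_BGR2HSV).astype(int) for k in'abf'}
print(I['a'][278,225:250].tolist());print(I['b'][205,328:352].tolist());print(I['f'][50,290:370:5].tolist())
brass=lambda h:(h[...,0]>17)&(h[...,0]<30)&(h[...,1]>170)
obs=[]
for n,f,x0,x1,y0,y1 in(('scene','a',222,252,268,287),('side','b',326,354,194,211)):
    m=brass(I[f])[y0:y1,x0:x1]
    for r in range(y1-y0):
        c=np.nonzero(m[r])[0]
        if len(c)>8: obs.append((n,y0+r,x0+(c.min()+c.max())/2,len(c)))
print(obs)
def res(p):
    o=[]
    for n,r,c,_ in obs:
        zs=np.linspace(.0,.1,17); q=np.array([px(n,(p[0],p[1],z)) for z in zs])
        o.append(np.interp(-r,-q[:,1],q[:,0])-c)
    return np.array(o)
if obs: s=least_squares(res,[.563,-.216],loss='soft_l1',diff_step=1e-4); print(s.x,res(s.x).round(1))
m=brass(I['f'])[:70,288:370]
for r in range(0,70,5):
    c=np.nonzero(m[r])[0]
    if len(c): print(r,288+c.min(),288+c.max())
```

```text
[[16, 28, 135], [13, 34, 137], [14, 36, 134], [17, 132, 126], [19, 167, 127], [18, 166, 129], [18, 170, 132], [18, 163, 136], [18, 157, 138], [18, 170, 135], [18, 163, 127], [18, 161, 128], [18, 169, 128], [18, 160, 124], [18, 163, 133], [19, 165, 133], [18, 167, 130], [17, 158, 126], [18, 161, 114], [17, 126, 109], [17, 34, 137], [15, 30, 137], [12, 31, 138], [13, 31, 133], [16, 31, 140]]
[[17, 45, 108], [14, 46, 110], [20, 63, 109], [14, 95, 105], [20, 146, 98], [18, 191, 100], [17, 183, 102], [19, 209, 100], [18, 180, 106], [20, 199, 104], [19, 233, 104], [19, 201, 99], [19, 203, 99], [18, 173, 102], [20, 188, 102], [19, 183, 99], [19, 202, 101], [19, 171, 100], [14, 126, 107], [17, 81, 101], [19, 48, 101], [19, 42, 104], [15, 34, 104], [12, 37, 103]]
[[0, 3, 82], [170, 9, 88], [117, 32, 80], [20, 130, 218], [20, 127, 230], [18, 146, 94], [18, 143, 98], [19, 149, 103], [18, 143, 105], [18, 151, 108], [19, 148, 105], [20, 128, 229], [20, 127, 227], [156, 11, 113], [60, 36, 7], [126, 80, 16]]
[('side', 194, np.float64(340.0), 10), ('side', 195, np.float64(340.0), 11), ('side', 196, 
[... 987 characters left out ...]
s_function, tr_solver, tr_options, verbose, callback=callback)
    f_new = fun(x_new)
    self._update_fun()
    ~~~~~~~~~~~~~~~~^^
    self.f = self.fun_wrapped(xp_copy(self.x))
             ~~~~~~~~~~~~~~~~^^^^^^^^^^^^^^^^^
    return np.atleast_1d(self.fun(x))
                         ~~~~~~~~^^^
    return self.f(x, *self.args, **self.kwargs)
           ~~~~~~^^^^^^^^^^^^^^^^^^^^^^^^^^^^^^
  File "<stdin>", line 16, in res
  File "h.py", line 15, in px
    K,d,Rm,t=cal(n); return cv2.projectPoints(np.array([p],float),cv2.Rodrigues(Rm)[0],t,K,d)[0].ravel()
             ~~~^^^
  File "h.py", line 9, in cal
    c=eyes.get_calibration(n)
ValueError: time passes only in moves, steps and waits
```

```bash
sed -i 's/^def cal/from functools import lru_cache\n@lru_cache\ndef cal/' h.py
cat > ax.py <<'E'
from m import *
from scipy.optimize import least_squares
def axis():
    I={k:cv2.cvtColor(cv2.imread('pics/'+k+'.png'),cv2.COLOR_BGR2HSV).astype(int) for k in'ab'}
    brass=lambda h,s:(h[...,0]>16)&(h[...,0]<30)&(h[...,1]>s)
    obs=[]
    for n,f,x0,x1,y0,y1,sa in(('scene','a',222,252,272,286,115),('side','b',326,354,195,207,115)):
        m=brass(I[f],sa)[y0:y1,x0:x1]
        for r in range(y1-y0):
            c=np.nonzero(m[r])[0]
            if len(c)>8: obs.append((n,y0+r,x0+(c.min()+c.max())/2,len(c)))
    zs=np.linspace(.0,.1,17)
    def res(p):
        o=[]
        for n,r,c,_ in obs:
            q=np.array([px(n,(p[0],p[1],z)) for z in zs])
            o.append(np.interp(-r,-q[:,1],q[:,0])-c)
        return np.array(o)
    s=least_squares(res,[.563,-.216],loss='soft_l1',diff_step=1e-3); print(s.x.round(4),res(s.x).round(1),[o[3] for o in obs])
E
python3 - <<'E'
from ax import *
axis()
h=cv2.cvtColor(cv2.imread('pics/f.png'),cv2.COLOR_BGR2HSV).astype(int)
m=((h[...,0]>16)&(h[...,0]<30)&(h[...,1]>115))[:70,294:366]
for r in range(0,70,5):
    c=np.nonzero(m[r])[0]
    if len(c): print(r,294+c.min(),294+c.max())
for z in(.016,.072,.132): print(z,[px('wrist',(.563,y,z)).round(1) for y in(-.215,-.22)])
E
```

```text
[ 0.5596 -0.2161] [ 0.3 -0.1  0.1  0.2  0.4  0.5  0.2 -0.2 -0.5 -0.4 -0.2 -0.6  0.1  0.2
 -0.  -0.6  0.3 -0.2  0.2  0.2  0.1  0.  -0.  -0.1  0.3 -0.2] [16, 16, 16, 16, 16, 16, 17, 16, 17, 19, 19, 20, 21, 21, 15, 15, 15, 14, 15, 15, 15, 15, 15, 15, 14, 15]
0 299 357
5 298 358
10 298 359
15 296 358
20 296 358
25 295 359
30 295 359
35 296 358
40 297 351
45 299 355
50 302 352
55 306 348
60 312 342
0.016 [array([320.4,  24.2]), array([327.2,  24.2])]
0.072 [array([320. ,   3.8]), array([328.3,   3.9])]
0.132 [array([319.3, -31.4]), array([330.2, -31.3])]
```

Request:
{"fn": "step_arm", "kwargs": {
  "deltas": [0, 0.0015, 0.02, 0, 0, 0, 0, 0, 0, 0.035, 0, 0, 0, 0, 0, 0, 0.035, 0, 0, 0, 0, 0, 0, 0.02, 0, 0, 0, 0, 0, 0, 0.009, 0, 0, 0, 0, 0.012, 0, 0, 0, 0, 0, 0, 0, 0, 0, 0, 0, 0, 0, 0, 0, 0, 0, 0, 0, 0]
}}

```text
time: 10.18
eef_pos: [0.4367, -0.2184, 0.08]
tcp_rot: [0.0, 1.0, 0.0, 0.001]
force: [0.4, 0.5, -0.7]
finger_gap: 0.0245
finger_force: 39.4
```

Run:
```python
from m import *
st(); snap('wrist','g.png'); snap('side','g2.png')
a=cv2.imread('pics/g.png');b=cv2.imread('pics/g2.png')
cv2.imwrite('pics/g3.png',np.hstack([a[:300,170:470],cv2.resize(b[150:225,290:390],(400,300),interpolation=cv2.INTER_CUBIC)]))
```

```text
t 10.18 pos [ 0.4367 -0.2184  0.08  ] x [1.    0.001 0.001] y [ 0.001 -1.     0.001] F [ 0.4  0.5 -0.7] gap 0.0245 q7 -0.76
```

View pics/g3.png

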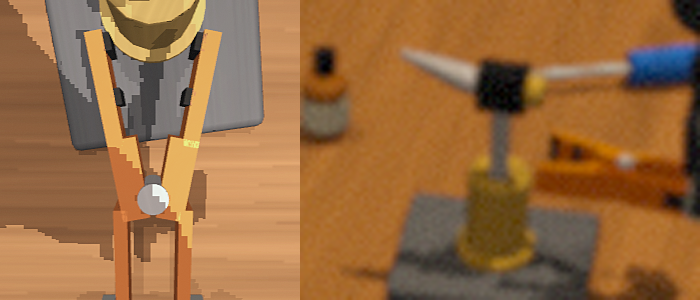

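Seen from above, the collar centre is at column ≈323 and the clamp midline at ≈322.5, so they line up. In the side view the clamp is at collar-mouth level. I'm advancing most of the way.

Request:
{"fn": "step_arm", "kwargs": {
  "deltas": [0.008, 0, 0, 0, 0, 0, 0, 0.008, 0, 0, 0, 0, 0, 0, 0.008, 0, 0, 0, 0, 0, 0, 0.006, 0, 0, 0, 0, 0, 0, 0, 0, 0, 0, 0, 0, 0, 0, 0, 0, 0, 0, 0, 0]
}}

```text
time: 11.02
eef_pos: [0.4657, -0.2182, 0.0792]
tcp_rot: [-0.0, 1.0, 0.0, -0.0]
force: [-0.2, 0.9, -0.4]
finger_gap: 0.0247
finger_force: 39.4
```

Run:
```python
from m import *
st(); snap('wrist','i.png'); snap('side','i2.png'); snap('scene','i4.png')
a=cv2.imread('pics/i.png');b=cv2.imread('pics/i2.png');c=cv2.imread('pics/i4.png')
f=lambda i,x,y:cv2.resize(i[y:y+72,x:x+96],(400,300),interpolation=cv2.INTER_CUBIC)
cv2.imwrite('pics/i3.png',np.hstack([cv2.resize(a[:260,170:470],(400,600))[:600],np.vstack([f(b,290,150),f(c,190,230)])]))
lm('wrist','jaw_left jaw_right head collar_top'.split(),1)
lm('side','jaw_left jaw_right handle_left handle_right head'.split(),1)
lm('scene','jaw_left jaw_right handle_left handle_right head'.split(),1)
```

```text
t 11.03 pos [ 0.4657 -0.2182  0.0792] x [ 1.     0.    -0.001] y [ 0. -1. -0.] F [-0.2  0.9 -0.4] gap 0.0247 q7 -0.8
wrist jaw_left [(0.82, [0.5548, -0.2073, 0.0852], [289.0, 70.0])]
wrist jaw_right [(0.88, [0.5487, -0.2342, 0.0866], [373.0, 90.0])]
wrist head [(0.57, [0.5644, -0.2142, 0.1319], [304.0, -7.0])]
wrist collar_top []
side jaw_left [(0.81, [0.5543, -0.2033, 0.0867], [341.0, 192.0])]
side jaw_right [(0.72, [0.5507, -0.2321, 0.0837], [345.0, 186.0])]
side handle_left [(0.8, [0.471, -0.2025, 0.0862], [375.0, 199.0])]
side handle_right [(0.53, [0.4037, -0.0019, 0.0002], [381.0, 294.0])]
side head [(0.6, [0.5641, -0.2208, 0.1303], [339.0, 171.0])]
scene jaw_left [(0.78, [0.5557, -0.203, 0.087], [240.0, 263.0])]
scene jaw_right [(0.55, [0.5521, -0.2314, 0.0918], [227.0, 261.0])]
scene handle_left [(0.78, [0.4746, -0.2028, 0.0852], [239.0, 238.0])]
scene handle_right [(0.44, [0.4772, -0.2326, 0.0859], [226.0, 240.0])]
scene head [(0.76, [0.5638, -0.2136, 0.1314], [233.0, 252.0])]
```

View pics/i3.png

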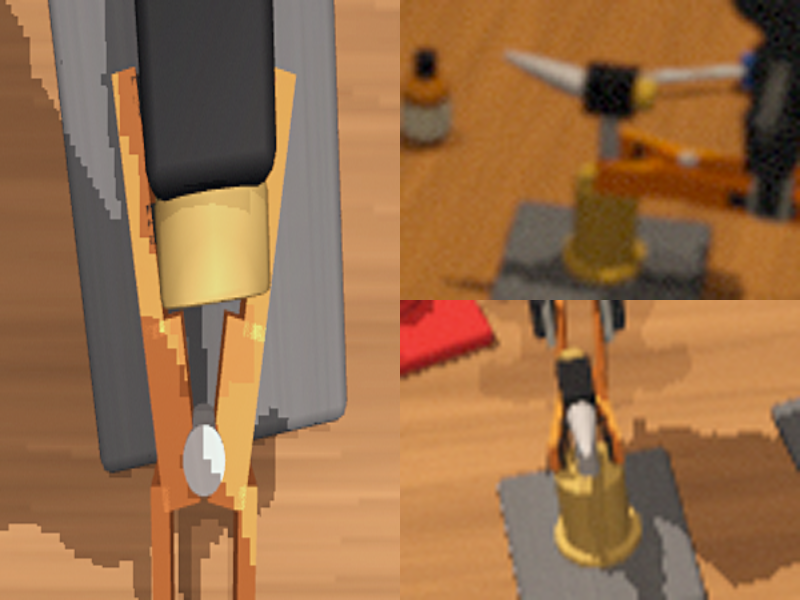

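The jaws now straddle the stem: in the side crop the tips are just past it, and in the scene crop one jaw is on each side. The jaw centre is about 9 mm short, so I'm advancing that and lowering onto the collar.

Request:
{"fn": "step_arm", "kwargs": {
  "deltas": [0.005, 0, 0, 0, 0, 0, 0, 0.004, 0, 0, 0, 0, 0, 0, 0, 0, 0.0015, 0, 0, 0, 0, 0, 0, 0.001, 0, 0, 0, 0, 0, 0, 0, 0, 0, 0, 0, 0, 0, 0, 0, 0, 0, 0]
}}

```text
time: 12.62
eef_pos: [0.475, -0.2182, 0.0768]
tcp_rot: [-0.0, 1.0, 0.0, -0.0]
force: [0.3, 1.1, -0.7]
finger_gap: 0.0247
finger_force: 39.4
```

Request:
{"fn": "step_arm", "kwargs": {
  "deltas": [0, 0, 0.0007, 0, 0, 0, 0, 0, 0, 0, 0, 0, 0, 0]
}}

```text
time: 12.88
eef_pos: [0.475, -0.2182, 0.0761]
tcp_rot: [-0.0, 1.0, 0.0, -0.0]
force: [0.2, -0.0, -1.1]
finger_gap: 0.0243
finger_force: 39.4
```

Request:
{"fn": "step_arm", "kwargs": {
  "deltas": [0, 0, 0.0007, 0, 0, 0, 0, 0, 0, 0, 0, 0, 0, 0]
}}

```text
time: 13.12
eef_pos: [0.4751, -0.2183, 0.0754]
tcp_rot: [0.0, 1.0, 0.0, 0.0]
force: [-0.6, 0.2, 0.5]
finger_gap: 0.0246
finger_force: 39.5
```

Request:
{"fn": "step_arm", "kwargs": {
  "deltas": [0, 0, 0.0007, 0, 0, 0, 0, 0, 0, 0, 0, 0, 0, 0]
}}

```text
time: 13.38
eef_pos: [0.4751, -0.2183, 0.075]
tcp_rot: [-0.0, 1.0, 0.0, 0.0]
force: [-1.9, -0.0, 3.1]
finger_gap: 0.0243
finger_force: 39.7
```

Contact on the collar mouth: the force rose to 3 N at TCP 0.075, which is the expected height. I'm releasing gradually.

Request:
{"fn": "step_arm", "kwargs": {
  "deltas": [0, 0, 0, 0, 0, 0, 34, 0, 0, 0, 0, 0, 0, 38, 0, 0, 0, 0, 0, 0, 42, 0, 0, 0, 0, 0, 0, 46, 0, 0, 0, 0, 0, 0, 50, 0, 0, 0, 0, 0, 0, 55, 0, 0, 0, 0, 0, 0, 62, 0, 0, 0, 0, 0, 0, 70, 0, 0, 0, 0, 0, 0, 70]
}}

```text
time: 14.5
eef_pos: [0.4751, -0.2182, 0.0747]
tcp_rot: [-0.0, 1.0, 0.0, 0.0]
force: [0.4, 0.4, -1.3]
finger_gap: 0.0596
finger_force: 0.0
```

Run:
```python
from m import *
st(); snap('wrist','j.png'); snap('side','j2.png'); snap('scene','j4.png')
a=cv2.imread('pics/j.png');b=cv2.imread('pics/j2.png');c=cv2.imread('pics/j4.png')
f=lambda i,x,y:cv2.resize(i[y:y+72,x:x+96],(400,300),interpolation=cv2.INTER_CUBIC)
cv2.imwrite('pics/j3.png',np.hstack([cv2.resize(a[:480,120:520],(400,600))[:600],np.vstack([f(b,290,150),f(c,190,230)])]))
lm('wrist','jaw_left jaw_right handle_left handle_right head'.split(),1)
lm('side','jaw_left jaw_right handle_left handle_right head'.split(),1)
lm('scene','jaw_left jaw_right handle_left handle_right head'.split(),1)
```

```text
t 14.5 pos [ 0.4751 -0.2182  0.0747] x [1. 0. 0.] y [ 0. -1. -0.] F [ 0.4  0.4 -1.3] gap 0.0596 q7 -0.8
wrist jaw_left []
wrist jaw_right []
wrist handle_left [(0.69, [0.4774, -0.1976, 0.0806], [270.0, 313.0])]
wrist handle_right [(0.92, [0.4778, -0.2376, 0.0835], [374.0, 316.0])]
wrist head [(0.91, [0.5589, -0.213, 0.1339], [298.0, 69.0])]
side jaw_left [(0.69, [0.5648, -0.2191, 0.0734], [338.0, 192.0])]
side jaw_right [(0.49, [0.5637, -0.2223, 0.0806], [339.0, 189.0])]
side handle_left []
side handle_right [(0.55, [0.4741, -0.2373, 0.0873], [378.0, 190.0])]
side head [(0.73, [0.5587, -0.2177, 0.1299], [341.0, 173.0])]
scene jaw_left [(0.8, [0.5604, -0.21, 0.0832], [237.0, 266.0])]
scene jaw_right [(0.49, [0.5591, -0.223, 0.0824], [231.0, 266.0])]
scene handle_left [(0.79, [0.4824, -0.1961, 0.0807], [242.0, 242.0])]
scene handle_right [(0.57, [0.485, -0.2407, 0.0848], [223.0, 243.0])]
scene head [(0.6, [0.5572, -0.2114, 0.1367], [234.0, 248.0])]
```

View pics/j3.png

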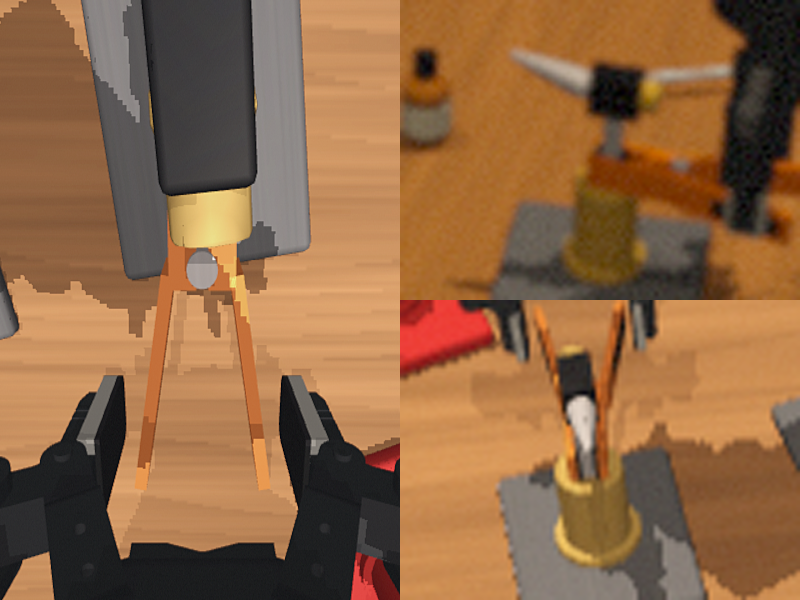

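The clamp is on the stem, level and sitting on the collar in both side crops, and the fingers are clear of the handles. I'm opening fully, rising straight up, and measuring the head from above.

Request:
{"fn": "step_arm", "kwargs": {
  "deltas": [0, 0, 0, 0, 0, 0, 100, 0, 0, 0, 0, 0, 0, 100, 0, 0, -0.01, 0, 0, 0, 100, 0, 0, -0.03, 0, 0, 0, 100, 0, 0, -0.045, 0, 0, 0, 100, 0, 0, -0.045, 0, 0, 0, 100, 0, 0, -0.045, 0, 0, 0, 100, 0, 0, -0.01, 0, 0, 0, 100, 0, 0, 0, 0, 0, 0, 100, 0, 0, 0, 0, 0, 0, 100]
}}

```text
time: 16.65
eef_pos: [0.4742, -0.2175, 0.2582]
tcp_rot: [-0.001, 1.0, 0.0, -0.002]
force: [0.0, 0.1, 0.5]
finger_gap: 0.0854
finger_force: 0.0
```

Run:
```python
from m import *
s,r=st(); a=snap('wrist','k.png'); snap('side','k2.png'); snap('scene','k4.png')
K,d,Rm,t=cal('wrist'); print('cam',(-Rm.T@t).round(4),'axis',Rm[2].round(3))
lm('wrist','jaw_left jaw_right handle_left handle_right head collar_top pedestal'.split(),1)
lm('side',['head','handle_left','handle_right'],1);lm('scene',['head','handle_left','handle_right','jaw_left','jaw_right'],1)
b=cv2.imread('pics/k2.png');c=cv2.imread('pics/k4.png');a=a[:,:,::-1]
f=lambda i,x,y:cv2.resize(i[y:y+72,x:x+96],(320,240),interpolation=cv2.INTER_CUBIC)
cv2.imwrite('pics/k3.png',np.hstack([a[:480,80:560],np.vstack([f(b,290,150),f(c,190,230)])]))
```

```text
t 16.65 pos [ 0.4742 -0.2175  0.2582] x [ 1.     0.    -0.003] y [ 0.    -1.    -0.001] F [0.  0.1 0.5] gap 0.0854 q7 -0.94
cam [ 0.5499 -0.2176  0.4019] axis [-0.301  0.001 -0.954]
wrist jaw_left []
wrist jaw_right [(0.17, [0.5261, -0.4404, 0.0004], [550.0, 140.0])]
wrist handle_left [(0.62, [0.4781, -0.1983, 0.0798], [299.0, 205.0])]
wrist handle_right [(0.86, [0.4787, -0.2389, 0.0825], [348.0, 205.0])]
wrist head [(0.59, [0.5588, -0.2134, 0.1312], [316.0, 100.0])]
wrist collar_top [(0.71, [0.5054, -0.0667, 0.0545], [149.0, 168.0])]
wrist pedestal [(0.89, [0.5002, -0.065, 0.0009], [170.0, 166.0])]
side head [(0.81, [0.5615, -0.2187, 0.1333], [340.0, 171.0])]
side handle_left [(0.84, [0.4784, -0.195, 0.0841], [371.0, 201.0])]
side handle_right [(0.55, [0.4757, -0.2392, 0.0863], [377.0, 190.0])]
scene head [(0.52, [0.5615, -0.215, 0.1348], [232.0, 250.0])]
scene handle_left [(0.66, [0.4816, -0.1949, 0.0794], [242.0, 242.0])]
scene handle_right [(0.5, [0.4821, -0.2411, 0.0832], [222.0, 243.0])]
scene jaw_left [(0.5, [0.559, -0.2106, 0.0813], [237.0, 266.0])]
scene jaw_right [(0.41, [0.5597, -0.224, 0.084], [231.0, 266.0])]
```

View pics/k3.png

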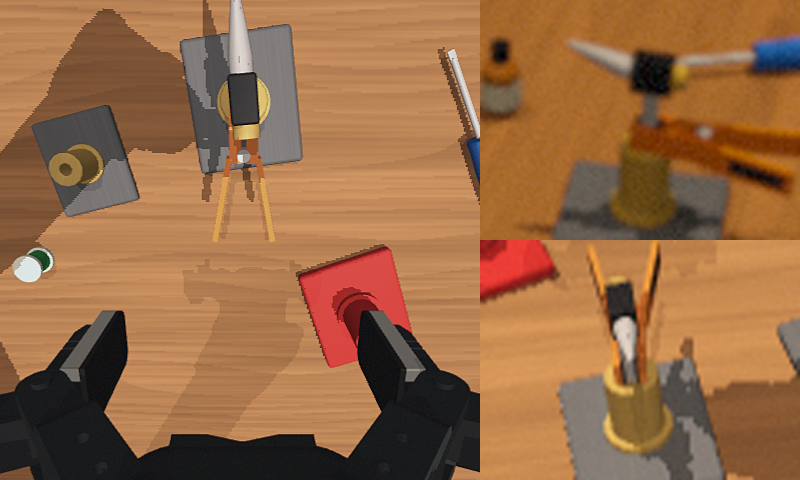

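The vise is upright with the clamp level on the collar. The head block is at about (324,99) in the wrist picture, with its cone leaning slightly to +y. I'll measure its centre and yaw.

Run:
```python
from m import *
a=cv2.imread('pics/k.png'); g=a.max(2); m=np.zeros_like(g); m[60:135,300:350]=(g[60:135,300:350]<62)
m=cv2.morphologyEx(m,cv2.MORPH_OPEN,np.ones((5,5)))
n,l,s,c=cv2.connectedComponentsWithStats(m); i=1+np.argmax(s[1:,4]); p=np.argwhere(l==i)[:,::-1].astype(np.float32)
b=cv2.boxPoints(cv2.minAreaRect(p)); print(s[i],b.round(1).tolist())
W=np.array([ray('wrist',q,.1455) for q in b]); print(W.round(4).tolist(),W.mean(0).round(4))
for r in range(74,126,6):
    x=p[p[:,1]==r][:,0]; print(r,x.min(),x.max(),ray('wrist',((x.min()+x.max())/2,r),.1455)[:2].round(4),g[r,300:350:7])
for q in((326,133),(318,30)): print(q,ray('wrist',q,.132),ray('wrist',q,.145))
```

```text
[307  74  18  30 420] [[307.0, 74.0], [324.0, 74.0], [324.0, 103.0], [307.0, 103.0]]
[[0.5739, -0.2087, 0.1455], [0.5739, -0.2189, 0.1455], [0.5574, -0.219, 0.1455], [0.5574, -0.2085, 0.1455]] [ 0.5656 -0.2138  0.1455]
74 309.0 323.0 [ 0.5739 -0.2141] [ 82  87  21  24  43  23 133 127]
80 307.0 324.0 [ 0.5705 -0.2138] [ 81  54  58  59  63  41 125 130]
86 308.0 322.0 [ 0.5671 -0.2135] [ 78 156  57  60  62  51 208 133]
92 309.0 322.0 [ 0.5637 -0.2138] [158 161  59  61  62  58 219 127]
98 309.0 320.0 [ 0.5603 -0.2131] [131 165  60  59  63  66 219 218]Traceback (most recent call last):
  File "<stdin>", line 8, in <module>
    return umr_minimum(a, axis, None, out, keepdims, initial, where)
ValueError: zero-size array to reduction operation minimum which has no identity
```

Threshold too low; raising it.

Run:
```python
from m import *
a=cv2.imread('pics/k.png').astype(int); g=a.max(2); sat=g-a.min(2)
m=np.zeros(g.shape,np.uint8); m[60:135,304:344]=((g<76)&(sat<15))[60:135,304:344]
m=cv2.morphologyEx(m,cv2.MORPH_OPEN,np.ones((7,7)))
n,l,s,c=cv2.connectedComponentsWithStats(m); i=1+np.argmax(s[1:,4]); p=np.argwhere(l==i)[:,::-1].astype(np.float32)
(cc,wh,an)=cv2.minAreaRect(p); print(s[i],cc,wh,an,ray('wrist',cc,.1455).round(4))
L=[]
for r in range(78,124,4):
    x=p[p[:,1]==r][:,0]
    if len(x): q=ray('wrist',((x.min()+x.max())/2,r),.1455); L.append(q); print(r,x.min(),x.max(),q[:2].round(4))
L=np.array(L); print('yaw',np.polyfit(L[:,0],L[:,1],1))
for q in((326,133),(318,30)): print(q,ray('wrist',q,.132).round(4),ray('wrist',q,.143).round(4))
```

```text
[ 308   73   30   52 1372] (322.878173828125, 98.2944107055664) (50.72789764404297, 27.786348342895508) 85.91438293457031 [ 0.5601 -0.2183  0.1455]
78 308.0 335.0 [ 0.5716 -0.2174]
82 308.0 335.0 [ 0.5694 -0.2174]
86 309.0 335.0 [ 0.5671 -0.2177]
90 309.0 336.0 [ 0.5649 -0.218 ]
94 309.0 336.0 [ 0.5626 -0.218 ]
98 310.0 336.0 [ 0.5603 -0.2184]
102 310.0 337.0 [ 0.5579 -0.2187]
106 311.0 337.0 [ 0.5556 -0.219 ]
110 311.0 337.0 [ 0.5533 -0.219 ]
114 312.0 337.0 [ 0.5509 -0.2193]
118 312.0 337.0 [ 0.5486 -0.2193]
122 313.0 337.0 [ 0.5462 -0.2196]
yaw [ 0.0906994  -0.26919156]
(326, 133) [ 0.539  -0.2204  0.132 ] [ 0.5395 -0.2203  0.143 ]
(318, 30) [ 0.6002 -0.2152  0.132 ] [ 0.5981 -0.2153  0.143 ]
```

Request:
{"fn": "step_arm", "kwargs": {
  "deltas": [0.025, -0.0005, 0, 0, 0, 0, 100, 0.035, 0, 0, 0, 0, 0, 100, 0.0263, 0, 0, 0, 0, 0, 100, 0, 0, 0, 0, 0, -0.08, 100, 0, 0, 0.03, 0, 0, 0, 100, 0, 0, 0.03, 0, 0, 0, 100, 0, 0, 0, 0, 0, 0, 100, 0, 0, 0, 0, 0, 0, 100]
}}

```text
time: 18.55
eef_pos: [0.5621, -0.2181, 0.2008]
tcp_rot: [0.0, 0.999, 0.04, 0.001]
force: [0.6, -0.2, 1.0]
finger_gap: 0.0852
finger_force: 0.0
```

Run:
```python
from m import *
st(); snap('wrist','l.png'); lm('wrist',['head'],1)
a=cv2.imread('pics/l.png')
for c in((.5605,-.217,.1455),(.5605,-.217,.132)): print(px('wrist',c))
```

```text
t 18.55 pos [ 0.5621 -0.2181  0.2008] x [0.997 0.08  0.002] y [ 0.08  -0.997  0.001] F [ 0.6 -0.2  1. ] gap 0.0852 q7 -0.9
wrist head [(0.91, [0.559, -0.2151, 0.1338], [316.0, 260.0])]
[319.98458366 265.30863276]
[320.07409548 256.83054782]
```

Run:
```python
from m import *
a=cv2.imread('pics/l.png').astype(int); g=a.max(2); sat=g-a.min(2)
m=((g<80)&(sat<15)).astype(np.uint8); m[:200]=0;m[330:]=0;m[:,:270]=0;m[:,370:]=0
m=cv2.morphologyEx(m,cv2.MORPH_OPEN,np.ones((9,9)))
n,l,s,c=cv2.connectedComponentsWithStats(m); i=1+np.argmax(s[1:,4]); p=np.argwhere(l==i)[:,::-1].astype(np.float32)
print(s[i],cv2.minAreaRect(p))
for r in range(210,330,8):
    x=p[p[:,1]==r][:,0]
    if len(x): print(r,x.min(),x.max(),(x.min()+x.max())/2,ray('wrist',((x.min()+x.max())/2,r),.1455)[:2].round(4))
print([px('wrist',(.5621+.02*k,-.2181+.0016*k,.1455)).round(1) for k in(-1,0,1)])
```

```text
[ 305  240   33   53 1659] ((321.0, 266.0), (52.0, 32.0), 90.0)
242 306.0 336.0 321.0 [ 0.5736 -0.2165]
250 305.0 337.0 321.0 [ 0.5692 -0.2168]
258 306.0 337.0 321.5 [ 0.5647 -0.2175]
266 307.0 337.0 322.0 [ 0.5602 -0.2181]
274 307.0 337.0 322.0 [ 0.5556 -0.2185]
282 307.0 337.0 322.0 [ 0.5509 -0.2189]
290 307.0 337.0 322.0 [ 0.5462 -0.2193]
[array([322.2, 296.8]), array([322.3, 262.7]), array([322.3, 226.6])]
```

The head sits at column ≈322 and the tool line at 322.3, so it's centred and parallel. I'm descending to grasp.

Request:
{"fn": "step_arm", "kwargs": {
  "deltas": [-0.0015, 0, 0.025, 0, 0, 0, 100, 0, 0, 0.025, 0, 0, 0, 100, 0, 0, 0.02, 0, 0, 0, 100, 0, 0, 0.012, 0, 0, 0, 100, 0, 0, 0.004, 0, 0, 0, 100, 0, 0, 0, 0, 0, 0, 100, 0, 0, 0, 0, 0, 0, 100]
}}

```text
time: 19.52
eef_pos: [0.5604, -0.2181, 0.1146]
tcp_rot: [0.0, 0.999, 0.04, 0.001]
force: [-1.0, -0.3, -0.4]
finger_gap: 0.0855
finger_force: 0.0
```

Request:
{"fn": "step_arm", "kwargs": {
  "deltas": [0, 0, 0, 0, 0, 0, 50, 0, 0, 0, 0, 0, 0, 30, 0, 0, 0, 0, 0, 0, 24, 0, 0, 0, 0, 0, 0, 20, 0, 0, 0, 0, 0, 0, 0, 0, 0, 0, 0, 0, 0, 0, 0, 0, 0, 0, 0, 0, 0],
  "grip_force": 30
}}

```text
time: 20.4
eef_pos: [0.5599, -0.2181, 0.1138]
tcp_rot: [0.0, 0.999, 0.04, 0.0]
force: [0.2, -0.4, 0.4]
finger_gap: 0.0175
finger_force: 30.1
```

Held with almost no side force. I'm lifting slowly.

Request:
{"fn": "step_arm", "kwargs": {
  "deltas": [0, 0, 0, 0, 0, 0, 0, 0, 0, -0.001, 0, 0, 0, 0, 0, 0, -0.0015, 0, 0, 0, 0, 0, 0, -0.0015, 0, 0, 0, 0, 0, 0, -0.001, 0, 0, 0, 0, 0, 0, 0, 0, 0, 0, 0, 0, 0, 0, 0, 0, 0, 0],
  "grip_force": 45
}}

```text
time: 21.28
eef_pos: [0.5599, -0.2176, 0.1187]
tcp_rot: [-0.0, 0.999, 0.04, -0.0]
force: [1.4, -0.1, -2.1]
finger_gap: 0.0171
finger_force: 45.2
```

Run:
```python
from m import *
st(); print(sense()['ft_torque'].round(2)); snap('side');snap('scene')
for n in('side','scene'): lm(n,['head','pedestal','jaw_left'],1)
```

```text
t 21.27 pos [ 0.5599 -0.2176  0.1187] x [ 0.997  0.08  -0.   ] y [ 0.08  -0.997 -0.   ] F [ 1.4 -0.1 -2.1] gap 0.0171 q7 -0.85
[-0.1  -0.23  0.  ]
side head [(0.73, [0.5608, -0.2202, 0.1362], [341.0, 170.0])]
side pedestal [(0.96, [0.5596, -0.2231, -0.0011], [339.0, 216.0])]
side jaw_left [(0.7, [0.5599, -0.2143, 0.0875], [340.0, 188.0])]
scene head [(0.77, [0.5614, -0.2111, 0.139], [234.0, 249.0])]
scene pedestal [(0.89, [0.3467, -0.3416, 0.0009], [187.0, 232.0])]
scene jaw_left [(0.47, [0.5582, -0.2114, 0.0863], [236.0, 264.0])]
```

No jam, and the clamp is rising with the stem. Now the remaining 25 mm.

Request:
{"fn": "step_arm", "kwargs": {
  "deltas": [0, 0, -0.002, 0, 0, 0, 0, 0, 0, -0.002, 0, 0, 0, 0, 0, 0, -0.002, 0, 0, 0, 0, 0, 0, -0.002, 0, 0, 0, 0, 0, 0, -0.002, 0, 0, 0, 0, 0, 0, -0.002, 0, 0, 0, 0, 0, 0, 0, 0, 0, 0, 0]
}}

```text
time: 22.55
eef_pos: [0.5598, -0.2177, 0.1309]
tcp_rot: [-0.0, 0.999, 0.04, -0.0]
force: [0.3, -0.5, -2.4]
finger_gap: 0.0177
finger_force: 45.2
```

Request:
{"fn": "step_arm", "kwargs": {
  "deltas": [0, 0, -0.002, 0, 0, 0, 0, 0, 0, -0.002, 0, 0, 0, 0, 0, 0, -0.002, 0, 0, 0, 0, 0, 0, -0.002, 0, 0, 0, 0, 0, 0, -0.002, 0, 0, 0, 0, 0, 0, -0.002, 0, 0, 0, 0, 0, 0, -0.001, 0, 0, 0, 0, 0, 0, 0, 0, 0, 0, 0, 0, 0, 0, 0, 0, 0, 0, 0, 0, 0, 0, 0, 0, 0]
}}

```text
time: 23.8
eef_pos: [0.5598, -0.2177, 0.1436]
tcp_rot: [-0.0, 0.999, 0.04, -0.0]
force: [0.1, -0.3, -3.4]
finger_gap: 0.0176
finger_force: 45.2
```

Run:
```python
from m import *
for i in range(4): st(); snap('wrist')
print(sense()['ft_torque'].round(2)); snap('side','n.png');snap('scene','n2.png')
for n in('side','scene'): lm(n,['head','pedestal','collar_top','jaw_left','jaw_right','handle_left','handle_right'],2)
st()
b=cv2.imread('pics/n.png').astype(int);b0=cv2.imread('pics/k2.png').astype(int)
# pedestal motion check: phase correlation on pedestal/collar region
for f0,f1,(x,y,W,H) in(('k2','n',(310,204,60,24)),('k4','n2',(212,280,56,32))):
    u,v=[cv2.cvtColor(cv2.imread(f'pics/{k}.png'),cv2.COLOR_BGR2GRAY)[y:y+H,x:x+W].astype(np.float32) for k in(f0,f1)]
    print(cv2.phaseCorrelate(u,v))
```

```text
t 23.8 pos [ 0.5598 -0.2177  0.1436] x [ 0.997  0.08  -0.   ] y [ 0.08  -0.997 -0.   ] F [ 0.1 -0.3 -3.4] gap 0.0176 q7 -0.86
t 23.85 pos [ 0.5598 -0.2178  0.1436] x [ 0.997  0.08  -0.   ] y [ 0.08  -0.997 -0.   ] F [ 0.1 -0.4 -3. ] gap 0.0173 q7 -0.86
t 23.9 pos [ 0.5599 -0.2178  0.1436] x [ 0.997  0.08  -0.   ] y [ 0.08  -0.997 -0.   ] F [ 0.7  0.  -3.3] gap 0.0175 q7 -0.86
t 23.95 pos [ 0.5598 -0.2178  0.1436] x [ 0.997  0.08  -0.   ] y [ 0.08  -0.997 -0.   ] F [-0.4  0.4 -3.4] gap 0.0172 q7 -0.86
[0.01 0.02 0.02]
side head [(0.59, [0.5588, -0.222, 0.162], [343.0, 160.0])]
side pedestal [(0.93, [0.5037, -0.0671, 0.0059], [344.0, 260.0]), (0.92, [0.5601, -0.2192, -0.0022], [338.0, 217.0])]
side collar_top [(0.97, [0.5643, -0.2166, 0.0765], [338.0, 191.0]), (0.91, [0.7234, -0.1999, 0.0505], [273.0, 191.0])]
side jaw_left [(0.64, [0.5574, -0.2132, 0.1144], [341.0, 179.0])]
side jaw_right [(0.61, [0.5608, -0.225, 0.1101], [341.0, 178.0])]
side handle_left [(0.9, [0.4794, -0.1974, 0.1114], [372.0, 191.0])]
side handle_right []
scene head [(0.5, [0.5601, -0.2138, 0.1642], [232.0, 240.0])]
scene pedestal [(0.86, [0.4975, -0.0619, 0.0013], [299.0, 263.0]), (0.86, [0.3511, -0.342, 0.0034], [186.0, 233.0])]
scene collar_top [(0.9, [0.5602, -0.2149, 0.0723], [235.0, 269.0]), (0.89, [0.3455, -0.3436, 0.0728], [181.0, 211.0])]
scene jaw_left [(0.52, [0.5588, -0.2102, 0.1088], [236.0, 257.0])]
scene jaw_right [(0.39, [0.5596, -0.2239, 0.1158], [229.0, 256.0])]
scene handle_left []
scene handle_right []
t 24.8 pos [ 0.5599 -0.2178  0.1437] x [ 0.997  0.08  -0.   ] y [ 0.08  -0.997 -0.   ] F [-0.1  0.4 -3.5] gap 0.0174 q7 -0.86
((-0.5811838961397555, 1.1823801721503884), 0.6977448552846909)
((-0.06498483045096748, 0.41357054174544317), 0.322343947738409)
```

The stem has risen 30 mm (TCP 0.1138 → 0.1437) and the clamp is at z≈0.112, 30 mm above its starting height. The collar is unmoved, and the wrist carries just the vise and clamp weight (3.4 N). Handing in.

```bash
python3 -c "
from cell import robot; print(robot.hand_in())"
```

```text
the job is handed in; nothing more can be done
None
```

The clamp is clipped level round the stem, where it sat directly on the collar. The stem has been drawn up 30 mm with the clamp still on it, and the arm is holding the head still at that height; the job is handed in.

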